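# Seat the ink pot in the mixer's tapered holder

### The job

Load the larger of the two lidded ink pots into the white tapered holder on the mixer, the low grey machine: nest it, turn it under light pressure until the slot in its foot drops over the drive bar hidden in the holder, and leave it released, upright and fully home in the taper. Keep the pot upright and be gentle throughout, never forcing it down on the bar, and leave the smaller pot where it is.

Things in the scene. Friction and masses are not known exactly. Their poses are not given: they have to be found in the camera images.
- pot: larger ink pot: bare metal cone, black lid, 99 mm high. Cone radius 28 mm at 10 mm up, 38 mm at 60 mm; lid radius 41 mm, top at 69 mm; on it, along x through the axis, a grip bar 46 long, 12 thick, 30 high (z 69 to 99). Under the cone two foot bars leave a drive slot along x, 13 wide, 10 deep; alike after a half turn. Origin: centre of the underside. z up. Lid does not open. About 0.3 to 0.55 kg.
- small_pot: the smaller ink pot, a bystander: same build, 87 mm high, lid radius 34 mm; its cone is too small for the holder. Origin: centre of its underside; z up.
- seat (a point): in the mixer's white taper holder (inner radius 24 mm at its floor, 34 mm at the rim): where the larger pot's origin is when fully home, 38 mm below the rim, 8 above the floor, 48 above the bench; axes as the mixer (z up, -x its knob side). A fixed drive bar, 40 x 10, stands on the floor, top 5 mm above seat: along x, turned by an unreported angle up to 0.7 rad either way.
There are look-alikes about, which are no part of the job. Leave any green look-alike of the pot alone.

How it is judged:
On the way, in this order (a step that is already met when the one before it is completed fails the run):
1. the larger pot is lifted clear of the bench (height (world z) of pot above 0.06 m), for 0.1 s.
2. the larger pot is nested in the holder (z of pot in the frame of seat below 0.012 m and horizontal distance between pot and seat below 0.005 m), for 0.1 s.
At the end, for the whole second after the job is handed in: the larger pot is fully home in the holder: its underside no more than 2.5 mm above the seat point and within 3 mm of it sideways, upright within 2 degrees, at rest and released (z of pot in the frame of seat below 0.0025 m and horizontal distance between pot and seat below 0.003 m and angle between pot's own z axis and vertical below 0.035 rad and linear speed of pot below 0.01 m/s and contact force between the fingers and pot below 0.05 N); the robot touches nothing.
It fails at once if the pot is forced against the drive bar with more than 60 N (contact force between pot and drive_bar_c0 above 60 N).
It fails at once if the pot is rammed into the taper (over 200 N in sum on its walls, some 40 N of push) (contact force between pot and mixer above 200 N).
It fails at once if the larger pot is tipped more than 20 degrees (angle between pot's own z axis and vertical above 0.35 rad).
It fails at once if the smaller pot is moved more than 15 mm (distance of small_pot from where it was at the start of the episode above 0.015 m).
It also fails if it takes over 61 s, if anything falls off the work surface, if the arm or the gripper's body presses on something with over 40 N, if the wrist force passes 120 N, or if a joint passes its speed limit or range.

### The arm

A 6-joint arm with a two-finger parallel gripper is mounted at the origin on a cart in front of the work surface, level with it; the furniture and walls round the work are solid. World frame = base frame: x ahead of the robot, y to its left, z up, the work surface at z = 0. Lengths are in m, angles in rad, forces in N, time in s.
With the tool pointing down it reaches from about 0.35 to 0.775 m from the base axis. Payload 5.5 kg.
Tool frame: the origin (TCP) lies where the fingers leave the gripper's body, on its centre line; the fingertips stand env.tip_reach ahead of it and the grasp point (between the pads) lies 54 mm ahead of it (env.tip_reach is the distance from the TCP to the fingertips, in m); z points along the fingers, y is the line along which they close (so a half turn about z gives the same grasp; the last joint's range is limited). The gripper opens to 85 mm and grips with 20 to 120 N. Pads are 22 mm wide; open, the fingers measure 114 mm over their backs; the gripper's body (76 mm by 85 mm) begins 54 mm behind the grasp point. The pads swing forward as they close: fully open they stand 13 mm farther back than shut.
Start: joints at [1.075, 0.313, 0.046, 1.304, 0, 1.431], TCP at [0.2, 0.539, 0.304] pointing down, gripper open.
Joint ranges: [-2.76, 2.76], [-0.86, 1.69], [-1.03, 1.26], [-2.2, 2.34], [-1.47, 1.5], [-3.14, 3.14]. Speed limits (rad/s): [2.57, 2.57, 3.14, 3.14, 3.14, 3.14].

### API

Orientations are given as a unit quaternion [w, x, y, z].
In Python, from workcell import status, optics, hand_in, env gives the robot as it stands.
- The arm moves only by the shell command python3 -m handwheel 'ROWS' [FORCE]. ROWS is a JSON object whose one key "deltas" holds a list of rows, each a list of 5 numbers: the opening, from -1 (shut) to 1 (fully open), then the shift along the tool's x, y, z in units of 40 mm (1.0 is 40 mm), then the turn about the tool's z in units of 10 degrees (1.0 is 10 degrees). In form: {"deltas": [[jaw, x, y, z, roll], ...]}. A call has 1 to 20 rows; each row shifts and turns the commanded pose from where the row before left it, along the tool's axes as they then stand; what a row does not reach is not made up. A row lasts 1/8 s, in which the tool goes at most 62.5 mm and 10.7 degrees, less where a joint would pass 70% of its speed; a pose out of reach is approached as far as the arm can. A call is refused whole if a number of a shift passes 1 or a number of a turn 1, either way. A call with a gripper value outside its range is refused whole. The fingers move at their own pace and stop on an object; FORCE is the grip in N (left out, the last holds). Time passes only in rows, so rows that do not move let the fingers close. It gives the time, the measured TCP pose, the force, the opening and the grip force at its end, in the units of the state.
- status.get_state(): the state, without advancing time (a new reading comes with each control period).
- optics.read_camera(name): name is "scene" or "top"; returns a dict with "frame" (420x560x3 uint8, red, green, blue), "depth" (420x560 float32, m along the optical axis (not along the pixel's ray), 0 where there is no reading), "vfov" (degrees; the focal length in pixels is half the picture's height over the tangent of half this angle, whatever the lens; pixels are square), "cx", "cy" (the principal point, pixels), "k1" (the pictures are not rectified: a ray, as slopes to the right and down, at radius r is drawn at 1 + k1 r^2 times it, then the intrinsics apply), "origin" and "attitude" of the camera in the world. Camera axes: x right, y down, z forward; pixel columns grow to the right and rows downward; lengths in m; the calibration is good to about 2 mm. A picture is of the moment at which its call begins.
- hand_in(): hands the job in; it is judged then, once.
The state is a dict: "clock": time; "joint_pos": joint angles; "qvel": joint speeds; "tau": joint torques, N m; "tcp_pos": TCP position; "orientation": TCP orientation; "wrist_force": force on the tool from outside, world axes, zero at the start; "ft_torque": the same for the moment, N m; "finger_gap": finger opening in m; "grip_force": force on a finger pad.
Only numpy, scipy, OpenCV 4.12 (cv2) and the standard library are available. Lean on these libraries where they do the work, as an engineer would, in place of code of your own. Each camera call takes 0.05 s, during which the arm holds its last target. There are 200 camera calls.

## Working session

There is one attempt and no reset: what is moved stays moved. The work goes in short steps, Python scripts to look and compute and a shell command to move; the robot and the scene stay as the last step left them, time stands still between calls to the robot, and variables do not carry over. Pictures are saved under pics/ and viewed, at most 10 in all, crops included, and the job is handed in when it is done.

```bash
mkdir -p pics; ls; cat > h.py <<'E'
import numpy as np, cv2
from workcell import status, optics, env
from scipy.spatial.transform import Rotation as R
def snap(n):
    c=optics.read_camera(n); np.save(f'{n}.npy',c,allow_pickle=True); return c
def load(n): return np.load(f'{n}.npy',allow_pickle=True).item()
def rot(a):
    a=np.array(a,float)
    return a if a.shape==(3,3) else R.from_quat(a[[1,2,3,0]]).as_matrix()
def ray(c,u,v):
    f=c['frame'].shape[0]/2/np.tan(np.radians(c['vfov'])/2)
    K=np.array([[f,0,c['cx']],[0,f,c['cy']],[0,0,1.]])
    p=np.stack([np.ravel(u),np.ravel(v)],1).astype(float)[:,None]
    q=cv2.undistortPoints(p,K,np.array([c['k1'],0,0,0.]))[:,0]
    return np.c_[q,np.ones(len(q))]
def pts(c,u,v,d=None):
    "world points by depth"
    u=np.ravel(u);v=np.ravel(v)
    if d is None: d=c['depth'][v.astype(int),u.astype(int)]
    return (ray(c,u,v)*np.ravel(d)[:,None])@rot(c['attitude']).T+np.array(c['origin'])
def atz(c,u,v,z):
    r=ray(c,u,v)@rot(c['attitude']).T; o=np.array(c['origin'])
    return o+r*((z-o[2])/r[:,2])[:,None]
E
python3 - <<'E'
from h import *
for n in('scene','top'):
    c=snap(n); cv2.imwrite(f'pics/{n}0.png',c['frame'][:,:,::-1]); print({k:v for k,v in c.items() if k not in('frame','depth')})
print(status.get_state(),env.tip_reach)
E
```

```text
pics
{'vfov': 50.70089247181049, 'cx': 281.81772181072563, 'cy': 215.83730987313956, 'k1': -0.061607286722151336, 'origin': array([ 0.06682317, -0.31870098,  0.6476485 ]), 'attitude': array([-0.36778457,  0.82122588, -0.40263807,  0.16794389])}
{'vfov': 57.74684042269893, 'cx': 278.58420255371334, 'cy': 214.7546301419828, 'k1': -0.03893608986115045, 'origin': array([0.43423151, 0.07908474, 0.90950811]), 'attitude': array([ 0.0523328 , -0.69737218,  0.7124106 , -0.0583477 ])}
{'clock': 0.1, 'joint_pos': array([ 1.07537854e+00,  3.13947702e-01,  4.50903896e-02,  1.30362869e+00,
       -1.84244636e-05,  1.43120893e+00]), 'qvel': array([ 1.78248289e-03, -2.78352567e-05,  3.10405796e-03, -3.80213555e-04,
       -8.71319403e-04,  3.67900500e-04]), 'tau': array([ 3.59103127e-03, -4.81726670e+01,  2.99244404e+01,  1.27799131e-02,
       -1.25980509e-04,  6.69224036e-06]), 'tcp_pos': array([0.20015132, 0.53866927, 0.30308431]), 'orientation': array([-2.55002737e-04,  1.76977993e-01,  9.84214446e-01, -8.05488454e-04]), 'wrist_force': array([ 0.36566968, -0.33495227, -0.84180581]), 'ft_torque': array([ 0.02823936, -0.0198366 , -0.00742625]), 'grip_force': 0.0, 'finger_gap': 0.08528961235296664} 0.0726
```

View pics/scene0.png

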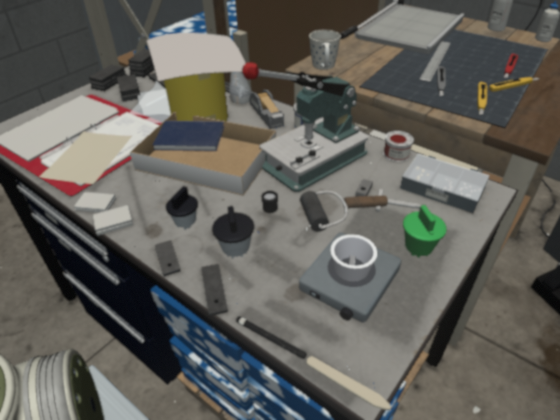

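View pics/top0.png

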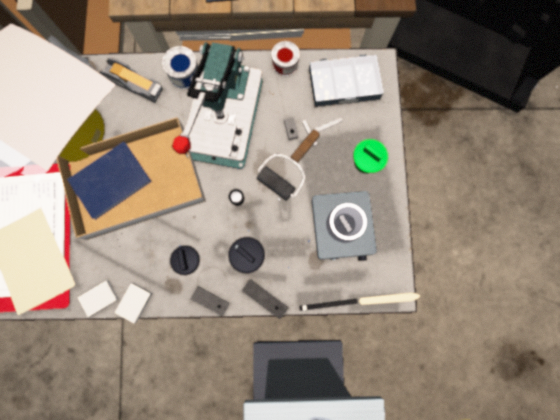

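Candidates: the black-lidded pots are at top (246,254) / scene (233,230) and top (185,260) / scene (182,208), and the green look-alike is at top (371,156). The one at (246,254) has the larger lid and should be the pot. The mixer holder is at top (348,222), with its knob at (362,258). I'll confirm this in an enlarged crop and measure.

```bash
python3 - <<'E'
from h import *
t=load('top');s=load('scene')
a=cv2.resize(t['frame'][180:290,150:400],None,fx=3.2,fy=3.2,interpolation=cv2.INTER_CUBIC)
cv2.imwrite('pics/crop1.png',a[:,:,::-1])
def cloud(c):
    v,u=np.mgrid[0:420,0:560]; P=pts(c,u,v).reshape(420,560,3); P[c['depth']==0]=np.nan; return P
for n,c in(('top',t),('scene',s)):
    P=cloud(c);np.save(n+'P.npy',P)
    for nm,(tu,tv),(su,sv) in(('big',(246,254),(233,232)),('small',(185,260),(182,210)),('hold',(348,222),(353,258))):
        u,v=(tu,tv) if n=='top' else (su,sv)
        Q=P[v-35:v+35,u-35:u+35].reshape(-1,3);Q=Q[~np.isnan(Q[:,0])]
        zs=Q[:,2]
        print(n,nm,np.histogram(zs,np.arange(-.005,.111,.005))[0])
        for lo,hi in((.064,.074),(.052,.062),(.088,.105),(.081,.09),(.075,.081)):
            q=Q[(zs>lo)&(zs<hi)]
            if len(q)>15:
                (cx,cy),r=cv2.minEnclosingCircle((q[:,:2]*1000).astype(np.float32)); print(lo,len(q),'zmed %.4f'%np.median(q[:,2]),'circ',np.round([cx,cy,r],1),'mean',q.mean(0).round(4))
E
```

```text
top big [1859 1845   64   47    0    0    0    0    0    0    0    0    0   32
  729  186    0    2    2    2   88   27    0]
0.064 935 zmed 0.0686 circ [480.8 144.2  40.8] mean [0.4802 0.1439 0.0685]
0.088 117 zmed 0.0989 circ [480.6 143.9  22.5] mean [0.4804 0.1438 0.0988]
top small [2094 1961   64   38    2    0    0    0    0    0    6  131  411   13
   12   11    8   33   95    1    0    0    0]
0.064 22 zmed 0.0693 circ [472.9 280.   22.3] mean [0.4716 0.2784 0.0689]
0.052 540 zmed 0.0562 circ [472.2 284.   33.9] mean [0.4718 0.2816 0.0562]
0.088 21 zmed 0.0888 circ [473.2 281.   20.6] mean [0.4729 0.284  0.0889]
0.081 127 zmed 0.0866 circ [472.4 284.4  23. ] mean [0.472  0.2835 0.0863]
top hold [ 602  543    2    3   10    9   19   96 1516 1336   48  106   43   36
   50   49   50  132  226    2    0    0    0]
0.064 99 zmed 0.0683 circ [548.2 -81.1  31.5] mean [ 0.5545 -0.0911  0.0689]
0.052 120 zmed 0.0547 circ [548.2 -81.3  28.9] mean [ 0.552  -0.0878  0.0556]
0.081 349 zmed 0.0855 circ [547.8 -81.   40.2] mean [ 0.5484 -0.0815  0.0854]
0.075 59 zmed 0.0777 circ [550.8 -78.1
[... 859 characters left out ...]
21.1] mean [0.4727 0.2815 0.0888]
0.081 121 zmed 0.0872 circ [473.9 283.   22.9] mean [0.4729 0.2804 0.0863]
0.075 46 zmed 0.0782 circ [475.  277.6  23.3] mean [0.471  0.277  0.0781]
scene hold [ 301  880   13    3   10   59   15   21  610 1420  100  175  131  136
  136  153  163  193  366    0    0    0    0]
0.064 286 zmed 0.0691 circ [545.6 -82.4  36. ] mean [ 0.5514 -0.0811  0.0691]
0.052 316 zmed 0.0560 circ [546.8 -82.1  34.2] mean [ 0.5519 -0.08    0.0565]
0.088 18 zmed 0.0882 circ [548.2 -81.   39.8] mean [ 0.5383 -0.073   0.0883]
0.081 533 zmed 0.0858 circ [549.2 -81.6  41.3] mean [ 0.5482 -0.0818  0.0855]
0.075 189 zmed 0.0780 circ [546.  -82.   37.7] mean [ 0.5522 -0.0789  0.0779]
```

View pics/crop1.png

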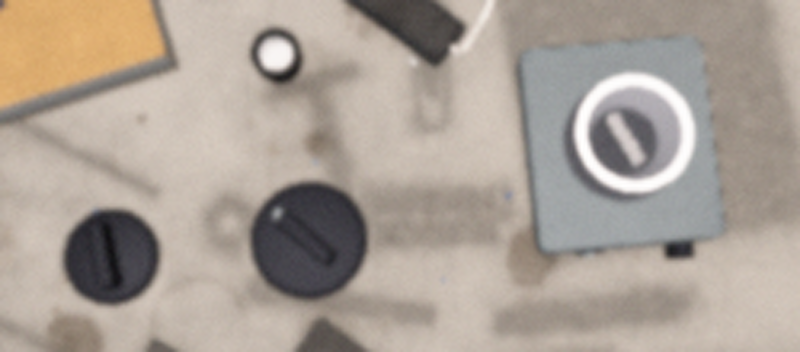

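The crop confirms it. The larger black-lidded pot is at crop (310,240), with a measured lid radius of 41 mm, lid top at 0.069 and grip bar top at 0.099. The smaller pot at (112,255) has a 34 mm lid. The drive bar shows inside the holder, from crop (612,113) to (640,163).

```bash
python3 - <<'E'
from h import *
t=load('top')
def pca(q):
    q=q[:,:2];m=q.mean(0);w,V=np.linalg.eigh(np.cov((q-m).T));a=np.degrees(np.arctan2(V[1,1],V[0,1]))%180;return m.round(4),round(a,1),np.sqrt(w*12).round(4)
for n in('top','scene'):
    P=np.load(n+'P.npy');Q=P.reshape(-1,3)
    k=(np.hypot(Q[:,0]-.4805,Q[:,1]-.144)<.04)&(Q[:,2]>.09);print(n,'gripbar',pca(Q[k]),k.sum())
    for lo in (.046,.049):
        k=(np.hypot(Q[:,0]-.548,Q[:,1]+.0812)<.0225)&(Q[:,2]>lo)&(Q[:,2]<.06);print(n,'drive',pca(Q[k]),k.sum())
e=np.array([[612,113],[640,163]])/3.2+[150,180]-.3
p=atz(t,e[:,0],e[:,1],.053);print(p,np.degrees(np.arctan2(*(p[1]-p[0])[[1,0]]))%180)
# rgb bright pixels in holder
g=t['frame'].mean(2);P=np.load('topP.npy')
v,u=np.mgrid[0:420,0:560];W=atz(t,u,v,.053).reshape(420,560,3)
k=np.hypot(W[...,0]-.548,W[...,1]+.0812)<.021
print('rgb grey',np.percentile(g[k],[5,25,50,75,95]));kk=k&(g>np.percentile(g[k],[5,95]).mean());print(pca(W[kk]),kk.sum())
e=np.array([[520,55],[540,252],[698,38],[722,234],[679,249]])/3.2+[150,180]-.3
p=atz(t,e[:,0],e[:,1],.04);print(p.round(4)); 
for a,b in((0,1),(2,3)):print(np.degrees(np.arctan2(*(p[b]-p[a])[[1,0]])))
s=status.get_state();Rm=rot(s['orientation']);print(Rm.round(4))
d=np.array([.4806,.1440])-s['tcp_pos'][:2];print('tool shift',Rm.T@np.r_[d,0]/.04)
E
```

```text
top gripbar (array([0.4804, 0.1438]), np.float64(49.8), array([0.0117, 0.0446])) 117
top drive (array([ 0.5474, -0.0803]), np.float64(28.9), array([0.0108, 0.0397])) 82
top drive (array([ 0.5474, -0.0804]), np.float64(28.8), array([0.0107, 0.0401])) 80
scene gripbar (array([0.4787, 0.1408]), np.float64(50.0), array([0.0121, 0.049 ])) 125
scene drive (array([ 0.5552, -0.0774]), np.float64(28.2), array([0.0103, 0.024 ])) 58
scene drive (array([ 0.5552, -0.0774]), np.float64(28.2), array([0.0103, 0.024 ])) 58
[[ 0.56590703 -0.07197425  0.053     ]
 [ 0.52964283 -0.09019058  0.053     ]] 26.671410531791167
rgb grey [ 91.33333333  94.33333333 109.33333333 165.16666667 203.9       ]
(array([ 0.5477, -0.0806]), np.float64(28.3), array([0.011 , 0.0403])) 85
[[ 0.612  -0.0091  0.04  ]
 [ 0.4691 -0.0183  0.04  ]
 [ 0.6221 -0.1401  0.04  ]
 [ 0.4788 -0.149   0.04  ]
 [ 0.4689 -0.1176  0.04  ]]
-176.33061237200354
-176.4409543838455
[[-9.374e-01  3.484e-01 -8.000e-04]
 [ 3.484e-01  9.374e-01 -1.500e-03]
 [ 2.000e-04 -1.700e-03 -1.000e+00]]
tool shift [-1.00092800e+01 -6.80615804e+00  9.23533173e-03]
```

```bash
python3 -m handwheel '{"deltas": [[1,-0.5,-0.34,0,0],[1,-1,-0.68,0,0],[1,-1,-0.68,0,0],[1,-1,-0.68,0,0],[1,-1,-0.68,0,0],[1,-1,-0.68,0,0],[1,-1,-0.68,0,0],[1,-1,-0.68,0,0],[1,-1,-0.68,0,0],[1,-1,-0.68,0,0],[1,-0.5,-0.35,0,0],[1,0,0,0.5,-1],[1,0,0,0.5,-1],[1,0,0,0.5,-1],[1,0,0,0.5,-1],[1,0,0,0.3,-1],[1,0,0,0,-1],[1,0,0,0,-1],[1,0,0,0,0],[1,0,0,0,0]]}' 30
cat > where.py <<'E'
import sys
from h import *
x,y,yaw=map(float,sys.argv[1:4])
s=status.get_state();Rm=rot(s['orientation']);p=s['tcp_pos']
yy=np.degrees(np.arctan2(Rm[1,1],Rm[0,1]))
print('t',s['clock'],'tcp',p.round(4),'yawy %.2f'%yy,'gap %.4f'%s['finger_gap'],'F',s['wrist_force'].round(1),'j',s['joint_pos'].round(2))
print('tool z',Rm[:,2].round(4),'shift units',(Rm.T@np.r_[x-p[0],y-p[1],0]/.04).round(3),'roll units',round(-((yaw-yy+90)%180-90)/10,3))
E
python3 where.py .4806 .1440 139.9
```

```text
clock: 2.6
tcp_pos: [0.4803, 0.1443, 0.2117]
orientation: [-0.0, -0.418, 0.908, 0.0]
wrist_force: [-0.1, -0.6, 0.2]
finger_gap: 0.0857
grip_force: 0.0
t 2.6 tcp [0.4803 0.1443 0.2117] yawy 139.45 gap 0.0857 F [-0.1 -0.6  0.2] j [ 0.13  0.22 -0.31  1.04  0.   -0.73]
tool z [-4.e-04  0.e+00 -1.e+00] shift units [ 0.001 -0.012 -0.   ] roll units -0.045
```

```bash
python3 -m handwheel '{"deltas": [[1,0,0,0.6,0],[1,0,0,0.6,0],[1,0,0,0.3,0],[1,0,0,0.14,0],[1,0,0,0,0],[-1,0,0,0,0],[-1,0,0,0,0],[-1,0,0,0,0],[-1,0,0,0,0],[-1,0,0,0,0],[-1,0,0,0,0],[-1,0,0,0,0],[-1,0,0,0,0]]}' 35
python3 where.py .4806 .1440 139.9
```

```text
clock: 4.22
tcp_pos: [0.4806, 0.1443, 0.1465]
orientation: [0.0, -0.42, 0.908, -0.0]
wrist_force: [0.1, 0.1, 3.5]
finger_gap: 0.0114
grip_force: 36.9
t 4.225 tcp [0.4806 0.1443 0.1465] yawy 139.61 gap 0.0114 F [0.1 0.1 3.5] j [ 0.13  0.28 -0.41  0.88 -0.   -0.73]
tool z [ 6.e-04  1.e-04 -1.e+00] shift units [ 0.007 -0.005 -0.   ] roll units -0.029
```

```bash
python3 -m handwheel '{"deltas": [[-1,0,0,0,0],[-1,0,0,-0.2,0],[-1,0,0,-0.4,0],[-1,0,0,-0.6,0],[-1,0,0,-0.6,0],[-1,0,0,-0.6,0],[-1,0,0,-0.4,0],[-1,0,0,-0.2,0],[-1,0,0,0,0],[-1,0,0,0,0]]}' 60
python3 where.py .5478 -.0809 118.5
python3 - <<'E'
from h import *
t=snap('top');s=snap('scene')
a=np.hstack([x['frame'][y:y+150,u:u+150] for x,y,u in((t,190,170),(s,110,170))]);cv2.imwrite('pics/lift.png',cv2.resize(a,None,fx=2.5,fy=2.5)[:,:,::-1])
E
```

```text
clock: 5.48
tcp_pos: [0.4799, 0.1443, 0.2654]
orientation: [-0.001, -0.42, 0.908, 0.0]
wrist_force: [-0.3, -0.9, -3.5]
finger_gap: 0.0111
grip_force: 59.6
t 5.475 tcp [0.4799 0.1443 0.2654] yawy 139.61 gap 0.0111 F [-0.3 -0.9 -3.5] j [ 0.13  0.19 -0.21  1.17  0.   -0.73]
tool z [-1.6e-03 -1.0e-04 -1.0e+00] shift units [ 3.188e+00 -4.941e+00 -2.000e-03] roll units 2.111
```

View pics/lift.png

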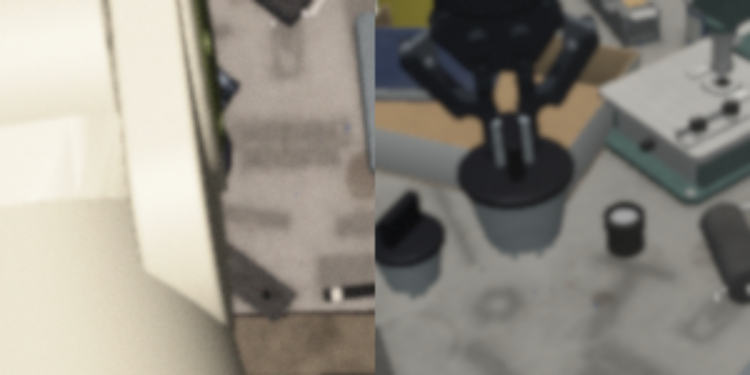

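The lift is clean: the pot hangs upright at crop (515,190), and the smaller pot is untouched at crop (410,240). Next I carry it over the holder.

```bash
python3 -m handwheel '{"deltas": [[-1,0.15,-0.24,0,0],[-1,0.35,-0.5,0,0],[-1,0.5,-0.8,0,0],[-1,0.6,-0.9,0,0],[-1,0.6,-0.95,0,0],[-1,0.45,-0.75,0,0],[-1,0.35,-0.5,0,0],[-1,0.19,-0.3,0,0],[-1,0,0,0,0.4],[-1,0,0,0,0.7],[-1,0,0,0,0.7],[-1,0,0,0,0.31],[-1,0,0,0,0],[-1,0,0,0,0],[-1,0,0,0,0]]}' 60
python3 where.py .5478 -.0809 118.5
python3 - <<'E'
from h import *
s=snap('scene')
a=cv2.resize(s['frame'][130:330,250:450],None,fx=3,fy=3);cv2.imwrite('pics/over.png',a[:,:,::-1])
v,u=np.mgrid[0:420,0:560];Q=pts(s,u,v)
k=(np.hypot(Q[:,0]-.548,Q[:,1]+.081)<.06)&(s['depth'].ravel()>0)
print(np.histogram(Q[k,2],np.arange(.1,.24,.005)))
for lo in(.183,.186):
  q=Q[k&(Q[:,2]>lo)&(Q[:,2]<lo+.006)];(cx,cy),r=cv2.minEnclosingCircle((q[:,:2]*1000).astype(np.float32));print(len(q),cx,cy,r)
E
```

```text
clock: 7.45
tcp_pos: [0.5482, -0.0808, 0.2663]
orientation: [0.0, -0.247, 0.969, 0.0]
wrist_force: [0.7, -0.7, -2.4]
finger_gap: 0.011
grip_force: 59.6
t 7.45 tcp [ 0.5482 -0.0808  0.2663] yawy 118.55 gap 0.0110 F [ 0.7 -0.7 -2.4] j [-0.29  0.29 -0.08  1.2   0.   -0.79]
tool z [-0.e+00  1.e-04 -1.e+00] shift units [0.009 0.003 0.   ] roll units 0.005
(array([  0,   0,   0,   1,  15,   8,  45,  51,  61,  59,  61,  69,  73,
        74,  75,  35, 103, 876, 133,  29,  56,  68,  68, 165,  73,  47,
        49]), array([0.1  , 0.105, 0.11 , 0.115, 0.12 , 0.125, 0.13 , 0.135, 0.14 ,
       0.145, 0.15 , 0.155, 0.16 , 0.165, 0.17 , 0.175, 0.18 , 0.185,
       0.19 , 0.195, 0.2  , 0.205, 0.21 , 0.215, 0.22 , 0.225, 0.23 ,
       0.235]))
608 548.429443359375 -81.73625183105469 41.34084701538086
949 548.429443359375 -81.73625183105469 41.34084701538086
```

View pics/over.png

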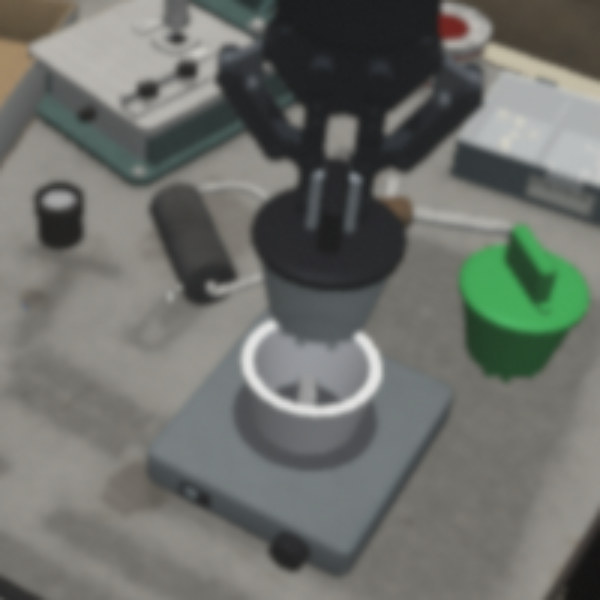

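The pot is upright at crop (330,270), centred over the rim at (312,365), with the drive bar visible at (310,390). Lowering it slowly.

```bash
python3 -m handwheel '{"deltas": [[-1,0,0,0.3,0],[-1,0,0,0.4,0],[-1,0,0,0.3,0],[-1,0,0,0.2,0],[-1,0,0,0.15,0],[-1,0,0,0.1,0],[-1,0,0,0.05,0],[-1,0,0,0,0],[-1,0,0,0,0]]}' 60
python3 where.py .5478 -.0809 118.5
```

```text
clock: 8.62
tcp_pos: [0.5484, -0.0809, 0.2066]
orientation: [0.0, -0.246, 0.969, -0.0]
wrist_force: [-0.3, -0.4, -2.6]
finger_gap: 0.011
grip_force: 59.6
t 8.625 tcp [ 0.5484 -0.0809  0.2066] yawy 118.52 gap 0.0110 F [-0.3 -0.4 -2.6] j [-0.29  0.32 -0.19  1.06  0.   -0.79]
tool z [ 6.e-04 -1.e-04 -1.e+00] shift units [ 0.013  0.007 -0.   ] roll units 0.002
```

No contact yet. I'll go down 7 mm in 1–2 mm steps.

```bash
python3 -m handwheel '{"deltas": [[-1,0,0,0.05,0],[-1,0,0,0.05,0],[-1,0,0,0.04,0],[-1,0,0,0.03,0],[-1,0,0,0,0],[-1,0,0,0,0]]}' 60
python3 where.py .5478 -.0809 118.5
```

```text
clock: 9.38
tcp_pos: [0.5483, -0.0809, 0.1995]
orientation: [0.0, -0.246, 0.969, 0.0]
wrist_force: [0.1, 0.1, -3.2]
finger_gap: 0.0107
grip_force: 59.6
t 9.375 tcp [ 0.5483 -0.0809  0.1995] yawy 118.51 gap 0.0107 F [ 0.1  0.1 -3.2] j [-0.29  0.33 -0.2   1.05  0.   -0.79]
tool z [ 1.e-04  0.e+00 -1.e+00] shift units [ 0.01   0.005 -0.   ] roll units 0.001
```

```bash
python3 -m handwheel '{"deltas": [[-1,0,0,0.04,0],[-1,0,0,0.03,0],[-1,0,0,0,0],[-1,0,0,0,0]]}' 60
python3 where.py .5478 -.0809 118.5
```

```text
clock: 9.88
tcp_pos: [0.5482, -0.0809, 0.1967]
orientation: [-0.0, -0.246, 0.969, 0.0]
wrist_force: [-0.2, 0.2, -2.7]
finger_gap: 0.0109
grip_force: 59.6
t 9.875 tcp [ 0.5482 -0.0809  0.1967] yawy 118.51 gap 0.0109 F [-0.2  0.2 -2.7] j [-0.29  0.33 -0.2   1.04  0.   -0.79]
tool z [-0.e+00  2.e-04 -1.e+00] shift units [0.009 0.004 0.   ] roll units 0.001
```

```bash
python3 -m handwheel '{"deltas": [[-1,0,0,0.02,0],[-1,0,0,0.02,0],[-1,0,0,0,0],[-1,0,0,0,0]]}' 60
python3 where.py .5478 -.0809 118.5
```

```text
clock: 10.38
tcp_pos: [0.548, -0.0808, 0.195]
orientation: [-0.0, -0.246, 0.969, 0.0]
wrist_force: [-0.6, 0.3, -3.2]
finger_gap: 0.0106
grip_force: 59.6
t 10.375 tcp [ 0.548  -0.0808  0.195 ] yawy 118.52 gap 0.0106 F [-0.6  0.3 -3.2] j [-0.29  0.33 -0.21  1.04  0.   -0.79]
tool z [-4.e-04  3.e-04 -1.e+00] shift units [0.006 0.001 0.   ] roll units 0.002
```

```bash
python3 -m handwheel '{"deltas": [[-1,0,0,0.02,0],[-1,0,0,0,0],[-1,0,0,0,0]]}' 60
python3 where.py .5478 -.0809 118.5
```

```text
clock: 10.75
tcp_pos: [0.548, -0.0808, 0.1945]
orientation: [-0.0, -0.246, 0.969, 0.0]
wrist_force: [-2.2, 0.2, 0.9]
finger_gap: 0.0107
grip_force: 60.2
t 10.75 tcp [ 0.548  -0.0808  0.1945] yawy 118.52 gap 0.0107 F [-2.2  0.2  0.9] j [-0.29  0.33 -0.21  1.04  0.   -0.79]
tool z [-1.e-04  2.e-04 -1.e+00] shift units [0.007 0.001 0.   ] roll units 0.002
```

The pot touches at the expected home height of 0.1945. One small press, then open and rise.

```bash
python3 -m handwheel '{"deltas": [[-1,0,0,0.015,0],[-1,0,0,0,0],[-1,0,0,0,0.1],[-1,0,0,0,-0.1],[-1,0,0,0,0],[-0.7,0,0,-0.015,0],[-0.4,0,0,0,0],[0,0,0,0,0],[0.4,0,0,0,0],[0.4,0,0,0,0]]}' 20
python3 where.py .5478 -.0809 118.5
```

```text
clock: 12.0
tcp_pos: [0.5483, -0.0809, 0.1943]
orientation: [0.0, -0.246, 0.969, -0.0]
wrist_force: [-0.8, -0.4, -0.5]
finger_gap: 0.0603
grip_force: 0.0
t 12.0 tcp [ 0.5483 -0.0809  0.1943] yawy 118.51 gap 0.0603 F [-0.8 -0.4 -0.5] j [-0.29  0.33 -0.21  1.03  0.   -0.79]
tool z [ 2.e-04 -0.e+00 -1.e+00] shift units [ 0.011  0.007 -0.   ] roll units 0.001
```

```bash
python3 -m handwheel '{"deltas": [[0.4,0,0,-0.2,0],[0.4,0,0,-0.5,0],[0.4,0,0,-0.8,0],[0.4,0,0,-0.8,0],[0.4,0,0,-0.7,0],[0.4,0,1,0,0],[0.4,0,1,0,0],[0.4,0,1,0,0],[0.4,0,1,0,0],[0.4,0,1,0,0],[0.4,0,0,0,0]]}'
python3 - <<'E'
from h import *
t=snap('top');s=snap('scene')
a=np.hstack([cv2.resize(x['frame'][y:y+130,u:u+130],None,fx=3,fy=3) for x,y,u in((t,155,280),(s,190,280))]);cv2.imwrite('pics/end.png',a[:,:,::-1])
v,u=np.mgrid[0:420,0:560]
for n,c in(('top',t),('scene',s)):
    Q=pts(c,u,v);Q=Q[(np.hypot(Q[:,0]-.548,Q[:,1]+.081)<.06)&(c['depth'].ravel()>0)]
    for lo,hi in((.11,.125),(.14,.153)):
        q=Q[(Q[:,2]>lo)&(Q[:,2]<hi)]
        if len(q)>5:
            m=q.mean(0);n_=np.linalg.svd(q-m)[2][2]
            (cx,cy),r=cv2.minEnclosingCircle((q[:,:2]*1000).astype(np.float32));print(n,lo,len(q),'z',np.median(q[:,2]),cx,cy,r,'normal',n_.round(3))
print(status.get_state()['tcp_pos'])
E
```

```text
clock: 13.38
tcp_pos: [0.4514, 0.0966, 0.3152]
orientation: [0.0, -0.248, 0.969, 0.0]
wrist_force: [0.1, -0.5, 0.1]
finger_gap: 0.0598
grip_force: 0.0
top 0.11 882 z 0.11640408021511162 547.8319091796875 -80.9496841430664 40.88187026977539 normal [ 0.001 -0.009  1.   ]
top 0.14 138 z 0.14631263231432684 547.4033203125 -79.35809326171875 22.509300231933594 normal [ 0.116 -0.212 -0.97 ]
scene 0.11 1219 z 0.11706980799085487 547.93115234375 -81.7531509399414 41.98945617675781 normal [-0.02  -0.016  1.   ]
scene 0.14 159 z 0.1470372999498013 548.9486083984375 -81.46955871582031 23.301950454711914 normal [ 0.043  0.007 -0.999]
[0.45293028 0.09502359 0.31497186]
```

View pics/end.png

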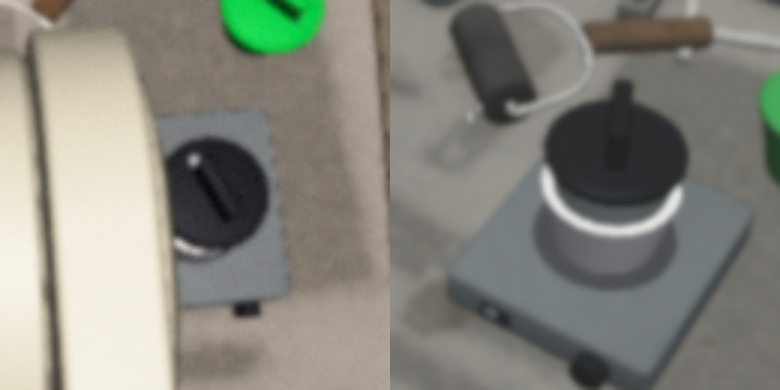

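The pot sits upright in the holder at end-crop (617,150). Its lid top measures 0.1164–0.1171 against 0.117 expected at home, so it is fully down, and the arm is clear.

```bash
python3 -m handwheel '{"deltas": [[0.4,0,0,0,0],[0.4,0,0,0,0],[0.4,0,0,0,0]]}'; python3 -c "
from workcell import hand_in
print(hand_in())"
```

```text
clock: 13.85
tcp_pos: [0.453, 0.0943, 0.3142]
orientation: [-0.0, -0.246, 0.969, 0.0]
wrist_force: [-0.6, -0.2, -0.1]
finger_gap: 0.0597
grip_force: 0.0
the job is handed in; nothing more can be done
None
```

I loaded the larger pot into the mixer's taper with its slot over the drive bar, released it upright and fully home by camera measurement, and handed the job in at about 14 s; I turned it to the bar's measured angle before lowering, so it dropped in without turning under pressure, and I got no verdict back.

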